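# Rebuild the grinding stack of the shop's spice mill

## Task

Reassemble the opened spice mill's stack: slide the smooth separator plate down over the splined shaft until it lies fully home on the fixed bottom plate, its tab pointing opposite to the bottom plate's tab, and then the toothed grinding plate fully home on top of it with its tab opposite to the separator's, so back over the bottom plate's tab. The splines stand at an unknown angle, so feel for them with a light touch, turning the plate until it drops: never press or knock the mill hard (40 N at the very most). Leave the jar, the large can and the carton beyond the mill where they stand, and let go of both plates.

Things in the scene. Friction and masses are not known exactly. Their poses are not given: they have to be found in the camera images.
- seat (a point): Where the mill's vertical shaft axis meets the top face of its fixed bottom plate (76 mm above the counter), on which the stack is built. z up; +x along the bottom plate's own tab (16 mm wide, its end 48 mm from the axis), spout at -x. The bottom plate is a 46 mm disc 24 mm above the flat top of the round 132 mm housing; only its tab stands out beside the stack.
- shaft_top (a point): Top of the steel shaft, on its axis, 37 mm above seat, axes as there. From the top down: a taper 7 mm high from 10 to 21.6 mm diameter, a plain round pilot 6 mm high, then (lowest 24 mm) a core of the same 21.6 mm with four straight ribs at 90 degrees, 6 mm wide, reaching 17 mm from the axis.
- mill: The whole mill, fixed, axes as seat, origin on the counter. NO reading gives the ribs' angle: the shaft has stopped within 0.3 rad either way of its ribs lying along the mill's x and y, and is so stiff (1.5 N m) that it may be taken as fixed. A plate put on the pilot rests on the rib tops, underside 24 mm above the seat, until turned to match; then it slides down freely.
- separator_mid (a point): Centre, half-way up, of the separator: flat octagonal steel plate with smooth edges, 52 mm across flats, 9 mm thick, 130 g, lying flat. +x points along its one tab (16 mm wide, 6 mm thick, end 48 mm from the centre). The two flats facing +y and -y (24 mm long, 52 mm apart) are the grip. Either face may be up.
- separator: The separator, origin at the centre of its underside, axes as its centre point. Bore: round hole of 23 mm diameter with four slots along its x and y axes, 9.2 mm wide, reaching 18.4 mm from the centre: 1.6 mm play on each side of a rib (about 0.09 rad of turning), 0.7 mm round the pilot.
- separator_tab (a point): Middle of the outer end of the separator's tab, 48 mm from its centre along its +x, half-way up.
- grinder_mid (a point): Centre, half-way up, of the grinding plate: same outline, tab, grip flats and axes as the separator, but 12 mm thick, 200 g, and with small teeth along its four slanting edges (reaching 30 mm from the centre).
- grinder: The grinding plate, origin at the centre of its underside, axes as its centre point; same bore as the separator.
- grinder_tab (a point): Middle of the outer end of the grinding plate's tab, 48 mm from its centre along its +x, half-way up.
- jar_mid (a point): Centre of a standing jar at the left beyond the mill, 64 mm diameter, 95 mm tall; to be left alone.
- can_mid (a point): Centre of the larger standing can, at the right beyond the mill, 74 mm diameter, 110 mm tall; to be left alone.
- carton_mid (a point): Centre of a flat carton, 90 x 130 x 45 mm, beyond the mill; to be left alone.
Not all that is in view belongs to the job. What is shaped like the grinder but brown or red is not meant.

How it is judged:
By the outcome, as a careful person would: the job done as asked, in the order asked, and still so for the second after the job is handed in, with the robot touching nothing.
It also fails if it takes over 72 s, if anything falls off the work surface, if the arm or the gripper's body presses on something with over 40 N, if the wrist force passes 120 N, or if a joint passes its speed limit or range.

## Robot

A 6-joint arm with a two-finger parallel gripper is mounted at the origin on the work surface. World frame = base frame: x ahead of the robot, y to its left, z up, the work surface at z = 0. Lengths are in m, angles in rad, forces in N, time in s.
With the tool pointing down it reaches from about 0.425 to 0.95 m from the base axis. Payload 3.5 kg.
Tool frame: the origin (TCP) lies between the finger pads; the fingertips stand 11 mm ahead of it and the grasp point (between the pads) lies 8 mm behind it; z points along the fingers, y is the direction in which the jaws open and shut (so a half turn about z gives the same grasp; the last joint's range is limited). The gripper opens to 85 mm and grips with 20 to 120 N. Pads are 22 mm wide; open, the fingers measure 114 mm over their backs; the gripper's body (76 mm by 85 mm) begins 54 mm behind the grasp point. The pads swing forward as they close: fully open they stand 13 mm farther back than shut.
Start: joints at [-1.42, 0.286, 1.577, -0, 1.279, -0.15], TCP at [0.2, -0.645, 0.212] pointing down, gripper open.
Joint ranges: [-2.77, 2.77], [-0.9, 2.22], [0.21, 2.48], [-1.53, 4.67], [0.24, 2.81], [-2.84, 2.84]. Speed limits (rad/s): [2.79, 2.79, 3.14, 3.14, 3.14, 3.14].

## Interface

Orientations are given as a 3x3 rotation matrix whose columns are the frame's x, y, z axes.
In Python, from bench import ctrl, cams, close_job gives the robot as it stands.
- The arm moves only by the tool play_rows, never from a script. Its argument "deltas" is a list of rows, each a list of 5 numbers: the shift along the tool's x, y, z in cm, then the turn about the tool's z in degrees, then the opening, from -1 (shut) to 1 (fully open). In form: [[x, y, z, roll, claw], ...]. A call has 1 to 8 rows; each row is the pose to reach, as a shift and turn from the pose commanded when the call began, along the tool's axes at that moment; what a row does not reach only later rows make up. A row lasts 1/12 s, in which the tool goes at most 41.7 mm and 7.16 degrees, less where a joint would pass 70% of its speed; a pose out of reach is approached as far as the arm can. A call with a gripper value outside its range is refused whole. The fingers move at their own pace and stop on an object; the grip force is fixed at half the most. Time passes only in rows, so rows that repeat a pose let the fingers close. It gives the time, the measured TCP pose, the force and the opening at its end, in the units of the state.
- ctrl.state(): the state, without advancing time (a new reading comes with each control period).
- cams.get_image(name): name is "side" or "top" or "wrist"; returns (picture, depth): 420x560x3 uint8, red, green, blue; 420x560 float32, m along the optical axis (not along the pixel's ray), 0 where there is no reading.
- cams.calibration(name): a dict with "camera_matrix" (3x3 intrinsics, pixels), "camera_from_world" (4x4, takes a point from world to camera coordinates). Camera axes: x right, y down, z forward; pixel columns grow to the right and rows downward; lengths in m; the calibration is good to about 2 mm. A picture is of the moment at which its call begins: read the wrist's pose just before it. calibration takes no time and is no camera call; for the wrist camera it gives the pose at the moment of the call.
- close_job(): hands the job in, once; it reports no verdict.
Trained networks look in the newest picture that a camera, given by its name, has taken for a name from the list of things; names that differ only in an ending like _2 or _b are one class to them, and where a whole thing is asked for, a point or a joint stands for the part that bears it (a point fixed in the world has none). Each returns a list of dicts, best first, with "p" (0 to 1); they miss things now and then, are a little off and sometimes report something else, mostly with a low value. They report only what shows in the picture. A call takes as long as a camera call. They do not tell look-alikes from the thing itself.
- cams.find_in(name, camera): "extent" ([left, top, right, bottom] in pixels, round what is visible of it).
The state is a dict: "time": time; "qpos": joint angles; "qvel": joint speeds; "joint_efforts": joint torques, N m; "tcp_pos": TCP position; "ee_rot": TCP orientation; "contact_force": force on the tool from outside, world axes, zero at the start; "wrist_torque": the same for the moment, N m; "gripper_width": finger opening in m.
Only numpy, scipy, OpenCV 4.12 (cv2) and the standard library are available. Lean on these libraries where they do the work, as an engineer would, in place of code of your own. Each camera call takes 0.05 s, during which the arm holds its last target. There are 200 camera calls.

## Working session

There is one attempt and no reset: what is moved stays moved. The work goes in short steps, Python scripts to look and compute and a tool call to move; the robot and the scene stay as the last step left them, time stands still between calls to the robot, and variables do not carry over. Pictures are saved under pics/ and viewed, about 8 in all and at most 12, crops included, and the job is handed in when it is done.

Besides the shell and the picture viewer there is one more tool, called by a JSON object that holds its "fn" and its "kwargs", one argument or row to a line. play_rows: Moves the arm, as the interface text tells. Its arguments: {"type":"object","properties":{"deltas":{"type":"array","items":{"type":"array","items":{"type":"number"}}}},"required":["deltas"]}

```bash
mkdir -p pics
cat > h.py <<'E'
import numpy as np, cv2
from bench import ctrl, cams, close_job
def snap(n,save=None):
    im,d=cams.get_image(n)
    if save: cv2.imwrite(f'pics/{save}.png',im[:,:,::-1])
    return im,d
def world(n,u,v,z=None,depth=None,cal=None):
    c=cal or cams.calibration(n);K=np.array(c["camera_matrix"]);T=np.linalg.inv(np.array(c["camera_from_world"]))
    r=T[:3,:3]@np.linalg.inv(K)@np.array([u,v,1.]);o=T[:3,3]
    return o+r*(depth if depth is not None else (z-o[2])/r[2])
def proj(n,p):
    c=cams.calibration(n);K=np.array(c["camera_matrix"]);T=np.array(c["camera_from_world"])
    q=K@(T[:3,:3]@np.asarray(p)+T[:3,3]);return q[:2]/q[2]
def cloud(n,d):
    c=cams.calibration(n);K=np.array(c["camera_matrix"]);T=np.linalg.inv(np.array(c["camera_from_world"]))
    v,u=np.mgrid[:d.shape[0],:d.shape[1]]
    P=np.stack([(u-K[0,2])/K[0,0]*d,(v-K[1,2])/K[1,1]*d,d],-1)
    return P@T[:3,:3].T+T[:3,3]
E
python3 - <<'E'
from h import *
s=ctrl.state();print(s['tcp_pos'],s['ee_rot'],s['gripper_width'],s['contact_force'],s['time'])
a,d=snap('top');b,_=snap('side')
cv2.imwrite('pics/a.png',a[:,:,::-1]);cv2.imwrite('pics/b.png',b[:,:,::-1])
for n in ['separator','separator_tab','grinder','grinder_tab','mill','shaft_top','separator_mid','grinder_mid','seat']:
    for x in cams.find_in(n,'top')[:4]:
        e=x['extent'];u=(e[0]+e[2])/2;v=(e[1]+e[3])/2
        print(n,round(x['p'],2),np.round(e),np.round(world('top',u,v,depth=d[int(v),int(u)]),3))
E
```

```text
[ 0.19991777 -0.64396882  0.21079808] [[ 9.55107695e-01  2.96258633e-01 -3.35459830e-04]
 [ 2.96258560e-01 -9.55104729e-01  2.41285518e-03]
 [ 3.94429908e-04 -2.40391940e-03 -9.99997033e-01]] 0.08517335477879394 [ 0.3095999  -0.02717758 -0.4113483 ] 0.0
separator 0.89 [412. 232. 438. 258.] [ 0.491 -0.267  0.004]
separator 0.44 [280. 188. 334. 257.] [0.567 0.041 0.076]
separator_tab 0.82 [412. 233. 437. 258.] [ 0.491 -0.267  0.004]
grinder 0.81 [154. 248. 185. 270.] [ 0.519  0.4   -0.004]
grinder 0.78 [112. 272. 142. 302.] [ 0.456  0.508 -0.002]
grinder 0.68 [198. 240. 229. 262.] [ 0.527  0.285 -0.004]
grinder 0.59 [219. 282. 242. 312.] [ 0.407  0.248 -0.002]
grinder_tab 0.94 [198. 238. 228. 264.] [ 0.528  0.286 -0.002]
grinder_tab 0.88 [112. 273. 139. 300.] [ 0.458  0.514 -0.002]
grinder_tab 0.85 [152. 244. 182. 270.] [ 0.523  0.405 -0.004]
grinder_tab 0.62 [222. 279. 240. 307.] [0.416 0.245 0.002]
mill 0.96 [280. 190. 335. 257.] [0.567 0.038 0.066]
shaft_top 0.79 [281. 189. 332. 259.] [0.565 0.041 0.07 ]
separator_mid 0.73 [412. 234. 435. 256.] [ 0.491 -0.263  0.004]
grinder_mid 0.91 [198. 242. 229. 262.] [0.524 0.283 0.002]
grinder_mid 0.9 [153. 243. 186. 268.] [0.527 0.399 0.   ]
grinder_mid 0.77 [111. 269. 138. 300.] [0.463 0.514 0.003]
grinder_mid 0.54 [220. 278. 242. 313.] [ 0.411  0.246 -0.001]
seat 0.55 [277. 189. 335. 258.] [0.566 0.042 0.07 ]
seat 0.35 [223. 152. 252. 184.] [0.716 0.197 0.096]
```

View pics/a.png

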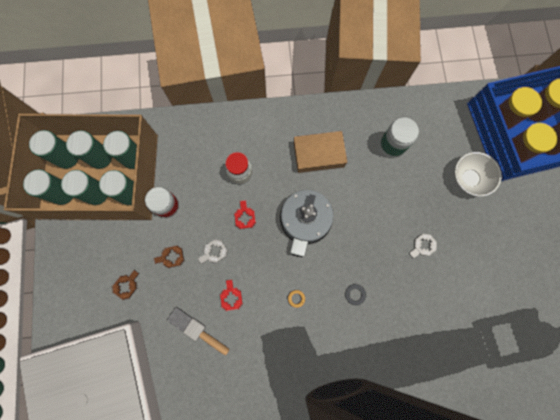

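View pics/b.png

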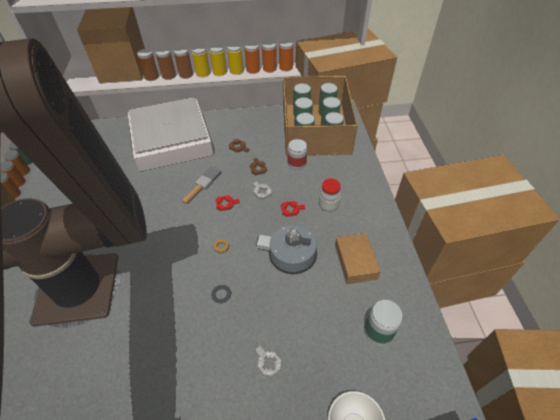

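Top view: the white separator is at about (425,245) with its tab to the lower left. The white toothed grinder is at (215,251), the mill at (307,215) and its spout at (300,247). I'm moving to just above the separator for a wrist view.

{"fn": "play_rows", "kwargs": {
  "deltas": [
    [4.1,-2.9,0,0,1],
    [8.2,-5.8,0,0,1],
    [12.3,-8.7,0,0,1],
    [16.4,-11.6,0,0,1],
    [20.5,-14.5,0,0,1],
    [24.6,-17.4,0,0,1],
    [28.7,-20.3,0,0,1],
    [31,-22,0,0,1]
  ]
}}

```text
time: 1.22
tcp_pos: [0.4036, -0.3783, 0.2126]
ee_rot: [[0.955, 0.296, 0.001], [0.296, -0.955, -0.001], [0.0, 0.001, -1.0]]
contact_force: [0.5, 0.4, 0.0]
gripper_width: 0.0854
```

{"fn": "play_rows", "kwargs": {
  "deltas": [
    [3,-2,0,0,1],
    [5,-3.5,0,0,1],
    [5,-3.5,0,0,1],
    [5,-3.5,0,0,1]
  ]
}}

```text
time: 1.55
tcp_pos: [0.4408, -0.3308, 0.2125]
ee_rot: [[0.954, 0.299, 0.0], [0.299, -0.954, -0.001], [-0.0, 0.001, -1.0]]
contact_force: [-0.6, -0.3, 0.2]
gripper_width: 0.0852
```

Run:
```python
from h import *
s=ctrl.state();print(s['tcp_pos'],s['ee_rot'],s['gripper_width'],s['contact_force'],s['qpos'])
a,d=snap('wrist','c');c=cams.calibration('wrist');print(c)
P=cloud('wrist',d);np.savez('c.npz',P=P,a=a)
for n in ['separator','separator_tab','separator_mid']:
    for x in cams.find_in(n,'wrist')[:3]:
        e=x['extent'];u=(e[0]+e[2])/2;v=(e[1]+e[3])/2
        print(n,round(x['p'],2),np.round(e),np.round(world('wrist',u,v,z=0.005),3))
print(d.min(),d.max())
```

```text
[ 0.44075586 -0.33082298  0.21250643] [[ 9.54222349e-01  2.99098134e-01  1.18405139e-04]
 [ 2.99098137e-01 -9.54222065e-01 -7.45272919e-04]
 [-1.09924944e-04  7.46570832e-04 -9.99999715e-01]] 0.08524787218962238 [-0.62862865 -0.33652976  0.16136737] [-8.27793787e-01  1.28546472e-02  1.88299982e+00 -4.40116838e-04
  1.24510926e+00  4.39395800e-01]
{'camera_matrix': array([[352.47636062,   0.        , 280.21357367],
       [  0.        , 352.47636062, 211.27467815],
       [  0.        ,   0.        ,   1.        ]]), 'camera_from_world': array([[ 2.97958007e-01, -9.54578638e-01,  8.05991778e-04,
        -4.48883667e-01],
       [-9.20594561e-01, -2.87126871e-01,  2.64695702e-01,
         2.74940251e-01],
       [-2.52441441e-01, -7.96101955e-02, -9.64331652e-01,
         4.63806335e-01],
       [ 0.00000000e+00,  0.00000000e+00,  0.00000000e+00,
         1.00000000e+00]])}
separator 0.57 [186.  79. 265. 140.] [ 0.492 -0.26   0.005]
separator_tab 0.69 [190.  81. 263. 142.] [ 0.49  -0.261  0.005]
separator_mid 0.56 [190.  84. 265. 147.] [ 0.487 -0.264  0.005]
0.0 0.46434066
```

View pics/c.png

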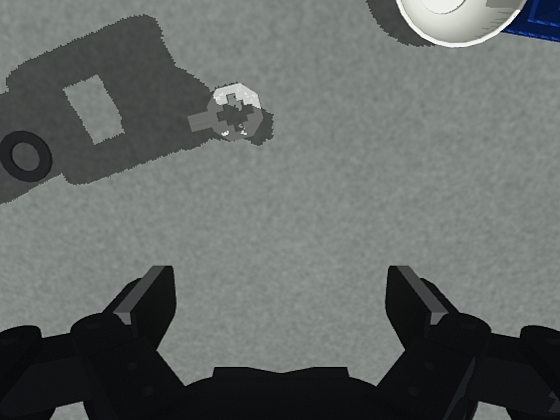

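The wrist view shows the separator centred at about (236,112) with its tab to the left, ending near (190,122). I'll fit the known outline to the depth data.

```bash
cat >> h.py <<'E'
from scipy.optimize import minimize
def fit(P,c0,zlo,zhi,rmax=.06):
    """outline pose from points of a plate's top face: returns x,y,yaw,score"""
    Q=P.reshape(-1,3);m=(np.hypot(Q[:,0]-c0[0],Q[:,1]-c0[1])<rmax);Q=Q[m]
    lab=(Q[:,2]>zlo)&(Q[:,2]<zhi);X=Q[:,:2];w=np.where(lab,1,-1.)
    def sd(X,p):
        c,s=np.cos(p[2]),np.sin(p[2]);d=X-p[:2];a=d[:,0]*c+d[:,1]*s;b=-d[:,0]*s+d[:,1]*c
        o=np.max([abs(a),abs(b),(abs(a)+abs(b))/np.sqrt(2)],0)-.026
        t=np.max([abs(b)-.008,a-.048,-a],0)
        core=np.hypot(a,b)-.019
        return np.minimum(o,t),core
    def f(p):
        g,core=sd(X,p);k=core>0
        return -np.mean((w*np.tanh(-g/.0015))[k])
    best=None
    cen=X[lab].mean(0)
    for y in np.arange(0,2*np.pi,np.pi/8):
        p0=np.r_[cen-.005*np.array([np.cos(y),np.sin(y)]),y]
        r=minimize(f,p0,method='Nelder-Mead',options=dict(initial_simplex=p0+np.array([[0,0,0],[.005,0,0],[0,.005,0],[0,0,.15]]),xatol=1e-5,fatol=1e-6))
        if best is None or r.fun<best.fun: best=r
    return best.x,-best.fun,lab.sum(),np.median(Q[lab,2])
def toolmove(dst):
    s=ctrl.state();d=np.asarray(dst)-s['tcp_pos'];return np.round(s['ee_rot'].T@d*100,2)
E
python3 - <<'E'
from h import *
P=np.load('c.npz')['P']
q=P[np.hypot(P[...,0]-.49,P[...,1]+.262)<.06][:,2];print(np.percentile(q,[1,10,30,50,80,90,95,99]))
p,s,n,z=fit(P,(.49,-.262),.0045,.02);print(p,np.degrees(p[2]),s,n,z)
s=ctrl.state();print(toolmove([p[0],p[1],.1]), np.degrees(np.arctan2(s['ee_rot'][1,0],s['ee_rot'][0,0])))
# mill from top, coarse
a,d=snap('top');T=cloud('top',d)
E
```

```text
[-8.01926483e-04  1.89911330e-04  1.22532699e-03  1.07756783e-02
  3.12935521e-01  3.21149558e-01  3.26530307e-01  3.74849423e-01]
[ 0.49243067 -0.26886046  2.10945395] 120.86280826570952 0.9787406506392049 2045 0.009513318131517234
[ 6.95 -4.55 11.22] 17.140672361037073
```

{"fn": "play_rows", "kwargs": {
  "deltas": [
    [1,-0.6,1,-7,1],
    [2,-1.2,2,-14,1],
    [3,-1.8,3.5,-21,1],
    [4,-2.5,5,-28,1],
    [5,-3.2,6,-35,1],
    [6,-3.9,7,-42,1],
    [6.9,-4.5,8,-49,1],
    [6.95,-4.55,8,-56,1]
  ]
}}

```text
time: 2.47
tcp_pos: [0.492, -0.2666, 0.1295]
ee_rot: [[0.283, 0.959, -0.003], [0.959, -0.283, 0.003], [0.002, -0.004, -1.0]]
contact_force: [-0.0, 0.7, -0.5]
gripper_width: 0.0854
```

{"fn": "play_rows", "kwargs": {
  "deltas": [
    [0,0,0,-7,1],
    [0,0,0,-14,1],
    [0,0,0,-21,1],
    [0,0,0,-28,1],
    [0,0,0,-35,1],
    [0,0,0,-42,1],
    [0,0,0,-47.7,1],
    [0,0,0,-47.7,1]
  ]
}}

```text
time: 3.13
tcp_pos: [0.4925, -0.2688, 0.1321]
ee_rot: [[-0.514, 0.858, -0.0], [0.858, 0.514, 0.0], [0.0, -0.0, -1.0]]
contact_force: [-0.8, -0.3, 0.2]
gripper_width: 0.0854
```

Run:
```python
from h import *
s=ctrl.state();print(s['tcp_pos'],np.degrees(np.arctan2(s['ee_rot'][1,0],s['ee_rot'][0,0])),s['contact_force'])
a,d=snap('wrist','d');P=cloud('wrist',d);P[d==0]=9
p,sc,n,z=fit(P,(.492,-.268),.0045,.02);print(p,np.degrees(p[2]),sc,n,z)
print(toolmove([p[0],p[1],.013]))
```

```text
[ 0.49248497 -0.26875774  0.13212994] 120.92930746227361 [-0.79737162 -0.3301072   0.22859187]
[ 0.49421723 -0.27077148  2.08777201] 119.62052457170753 0.8706840867340249 2908 0.009522059868834198
[-0.27  0.04 11.91]
```

View pics/d.png

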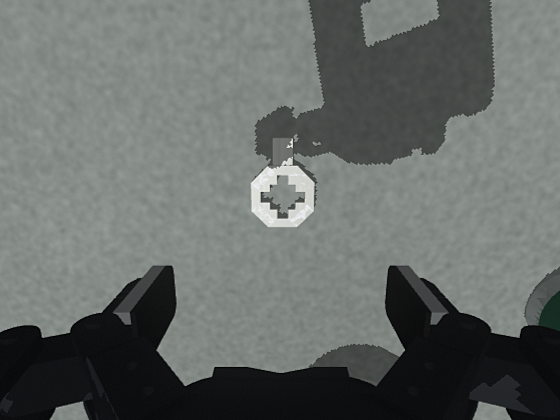

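The separator sits centred between the fingers at (282,197), with its tab straight up in the image. Descending and gripping.

{"fn": "play_rows", "kwargs": {
  "deltas": [
    [-0.1,0,3.5,0,0.6],
    [-0.1,0,7,0,0.6],
    [-0.1,0,9.5,0,0.6],
    [-0.1,0,10.8,0,0.6],
    [-0.1,0,11.5,0,0.6],
    [-0.1,0,11.9,0,0.6],
    [-0.1,0,11.9,0,0.6]
  ]
}}

```text
time: 3.77
tcp_pos: [0.4939, -0.2691, 0.0136]
ee_rot: [[-0.513, 0.858, 0.001], [0.858, 0.513, -0.0], [-0.001, 0.0, -1.0]]
contact_force: [-0.1, 0.3, 1.1]
gripper_width: 0.0681
```

{"fn": "play_rows", "kwargs": {
  "deltas": [
    [0,0,0,0,0.2],
    [0,0,0,0,-0.2],
    [0,0,0,0,-1],
    [0,0,0,0,-1],
    [0,0,0,0,-1],
    [0,0,0,0,-1]
  ]
}}

```text
time: 4.27
tcp_pos: [0.4937, -0.2687, 0.0136]
ee_rot: [[-0.514, 0.858, 0.001], [0.858, 0.514, -0.0], [-0.001, 0.0, -1.0]]
contact_force: [-0.3, 0.6, -0.6]
gripper_width: 0.0001
```

{"fn": "play_rows", "kwargs": {
  "deltas": [
    [0,0,-2,0,-1],
    [0,0,-5,0,-1],
    [0,0,-9,0,-1],
    [0,0,-13,0,-1],
    [0,0,-17,0,-1],
    [0,0,-17,0,-1]
  ]
}}

```text
time: 4.77
tcp_pos: [0.4978, -0.2719, 0.1939]
ee_rot: [[-0.514, 0.858, 0.014], [0.858, 0.514, -0.011], [-0.017, 0.006, -1.0]]
contact_force: [0.8, -0.9, 2.3]
gripper_width: 0.0002
```

Run:
```python
from h import *
s=ctrl.state();print(s['tcp_pos'],np.degrees(np.arctan2(s['ee_rot'][1,0],s['ee_rot'][0,0])),s['contact_force'])
a,d=snap('wrist','e');P=cloud('wrist',d);P[d==0]=9
p,sc,n,z=fit(P,(.492,-.268),.0045,.02);print(p,np.degrees(p[2]),sc,n,z)
print(toolmove([p[0],p[1],.013]))
near=(d>0)&(d<.19);q=P[near];t=(q-s['tcp_pos'])@s['ee_rot'];print(t.min(0),t.max(0))
b,dd=snap('side','f')
```

```text
[ 0.4978282  -0.27187182  0.19394464] 120.94635951085404 [ 0.80952537 -0.86104978  2.29449787]
[ 0.48402393 -0.25193934  4.82850584] 276.65300602230394 0.7796289374349311 1813 0.00572976780402662
[ 2.46 -0.17 17.66]
[-0.0120734  -0.05978805 -0.11384946] [ 0.02152533  0.05762999 -0.01960555]
```

View pics/e.png

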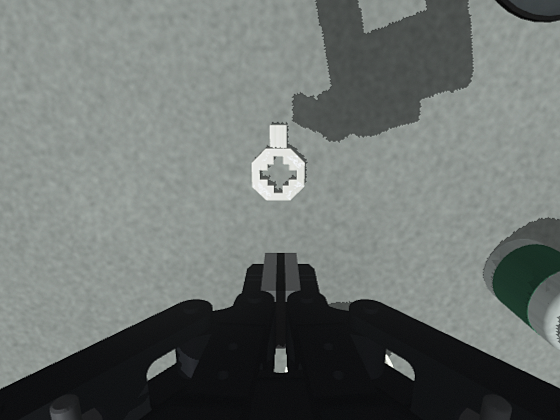

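Run:
```python
from h import *
s=ctrl.state();print(s['tcp_pos'],s['ee_rot'][:,2])
a,d=snap('wrist');P=cloud('wrist',d)
for n,u,v,z in [('mid',278,175,.009),('tabend',278,125,.006)]:
    print(n,world('wrist',u,v,z),P[v,u],d[v,u])
for v in range(100,215,6): print(v,np.round(P[v,262],4),np.round(P[v,278],4))
T=s['tcp_pos'];R=s['ee_rot']
for k in [-.03,0,.011,.18]: print(k,proj('wrist',T+R[:,2]*k))
for c in ['top','side']:
  im,dd=snap(c)
  for x in cams.find_in('separator',c)[:2]:
    e=x['extent'];print(c,x['p'],np.round(e),world(c,(e[0]+e[2])/2,(e[1]+e[3])/2,.005))
```

```text
[ 0.49472215 -0.26951092  0.18622419] [ 0.00457606 -0.00367026 -0.99998279]
mid [ 0.48620657 -0.26149888  0.009     ] [ 0.48701385 -0.26296624 -0.00100114] 0.34998363
tabend [ 0.46219321 -0.22136784  0.006     ] [ 0.46226527 -0.22157826 -0.00168166] 0.33785367
100 [ 4.377e-01 -2.097e-01 -4.000e-04] [ 0.4505 -0.202  -0.0016]
106 [ 0.4403 -0.2144 -0.0019] [ 0.4533 -0.2066 -0.0024]
112 [ 0.4431 -0.2191 -0.0017] [ 0.4561 -0.2113 -0.001 ]
118 [ 0.4459 -0.2238 -0.001 ] [ 0.4589 -0.216  -0.0024]
124 [ 4.487e-01 -2.286e-01 -3.000e-04] [ 0.4618 -0.2208 -0.0007]
130 [ 0.4515 -0.2335 -0.0015] [ 4.646e-01 -2.255e-01 -4.000e-04]
136 [ 0.4543 -0.2384 -0.002 ] [ 0.4674 -0.2301  0.0055]
142 [ 4.572e-01 -2.432e-01  1.000e-04] [ 0.4702 -0.2348  0.007 ]
148 [ 0.4601 -0.2484 -0.0024] [ 0.4732 -0.2397  0.005 ]
154 [ 4.630e-01 -2.532e-01 -4.000e-04] [ 0.4761 -0.2446  0.0055]
160 [ 0.4659 -0.2581  0.0008] [ 0.4789 -0.2492  0.0078]
166 [ 0.4686 -0.2621  0.0079] [ 0.4824 -0.2553 -0.0011]
172 [ 0.4716 -0.2673  0.0066] [ 0.4854 -0.2603 -0.0006]
178 [ 0.475  -0.2741 -0.0027] [ 0.4886 -0.2656 -0.0015]
184 [ 0.478  -0.2793 -0.0024] [ 0.4917 -0.2708 -0.0013]
190 [ 0.4805 -0.2826  0.0072] [ 0.4949 -0.2762 -0.002 ]
196 [ 0.4835 -0.2878  0.0072] [ 0.4981 -0.2816 -0.0022]
202 [ 0.4873 -0.2952 -0.0019] [ 0.5001 -0.2847  0.0081]
208 [ 0.4905 -0.3007 -0.0021] [ 0.5046 -0.2924 -0.0023]
214 [ 0.4937 -0.3062 -0.0019] [ 0.5077 -0.2976 -0.0013]
-0.03 [282.66230643 286.81799443]
0 [282.37192433 258.11993609]
0.011 [282.28853395 249.87858213]
0.18 [281.65131174 186.90279989]
top 0.55 [411. 234. 438. 260.] [ 0.48653148 -0.26478509  0.005     ]
top 0.43 [225. 152. 251. 184.] [0.74505293 0.20292788 0.005     ]
side 0.85 [253. 347. 279. 380.] [ 0.48568098 -0.26446955  0.005     ]
side 0.35 [255. 181. 270. 199.] [0.52953004 0.28608866 0.005     ]
```

Run:
```python
from h import *
s=ctrl.state();print(s['tcp_pos'],s['ee_rot'][:,2],s['gripper_width'])
a,d=snap('wrist');P=cloud('wrist',d);P[d==0]=9
p,sc,n,z=fit(P,(.49,-.266),.003,.02);print(p,np.degrees(p[2]),sc,n,z)
t=(P-s['tcp_pos'])@s['ee_rot']
for v in range(240,300,5): print(v,[tuple(np.round(t[v,u]*1000).astype(int)) for u in (250,272,290,310)])
```

```text
[ 0.49244871 -0.2677881   0.18084018] [-0.00333396  0.00267455 -0.99999087] 0.00019224601396850298
[ 0.48104027 -0.24923642  4.82073513] 276.20777697414815 0.7811619967634562 2244 0.009734221982901414
240 [(np.int64(-59), np.int64(-32), np.int64(181)), (np.int64(-58), np.int64(-9), np.int64(178)), (np.int64(-59), np.int64(10), np.int64(180)), (np.int64(-58), np.int64(30), np.int64(177))]
245 [(np.int64(-64), np.int64(-32), np.int64(179)), (np.int64(-64), np.int64(-9), np.int64(180)), (np.int64(-64), np.int64(10), np.int64(179)), (np.int64(-64), np.int64(30), np.int64(180))]
250 [(np.int64(-70), np.int64(-32), np.int64(179)), (np.int64(-69), np.int64(-9), np.int64(179)), (np.int64(-70), np.int64(10), np.int64(180)), (np.int64(-70), np.int64(31), np.int64(180))]
255 [(np.int64(-75), np.int64(-32), np.int64(180)), (np.int64(10), np.int64(-4), np.int64(-28)), (np.int64(10), np.int64(4), np.int64(-26)), (np.int64(-75), np.int64(31), np.int64(179))]
260 [(np.int64(-81), np.int64(-32), np.int64(180)), (np.int64(10), np.int64(-4), np.int64(-32)), (np.int64(10), np.int64(3), np.int64(-33)), (
[... 636 characters left out ...]
np.int64(-8823)), (np.int64(10), np.int64(-3), np.int64(-51)), (np.int64(10), np.int64(3), np.int64(-50)), (np.int64(6), np.int64(11), np.int64(-41))]
285 [(np.int64(6), np.int64(-11), np.int64(-46)), (np.int64(10), np.int64(-3), np.int64(-53)), (np.int64(10), np.int64(3), np.int64(-54)), (np.int64(6), np.int64(11), np.int64(-45))]
290 [(np.int64(6), np.int64(-11), np.int64(-50)), (np.int64(10), np.int64(-3), np.int64(-58)), (np.int64(10), np.int64(3), np.int64(-57)), (np.int64(6), np.int64(10), np.int64(-49))]
295 [(np.int64(12), np.int64(-10), np.int64(-65)), (np.int64(11), np.int64(-3), np.int64(-62)), (np.int64(11), np.int64(3), np.int64(-62)), (np.int64(12), np.int64(9), np.int64(-65))]
```

Run:
```python
from h import *
s=ctrl.state();T=s['tcp_pos'];R=s['ee_rot'];print(T)
a,d=snap('wrist');b,db=snap('side')
def dots(im,c,pts,cols):
    im=im[:,:,::-1].copy()
    for p,k in zip(pts,cols):
        u=proj(c,p); cv2.circle(im,tuple(int(round(x)) for x in u),2,k,-1); print(c,u)
    return im
pl=np.array([.4928,-.2692,.009]);t=np.radians(120.5);tab=pl+.048*np.array([np.cos(t),np.sin(t),0])
pts=[T,T+R[:,2]*.011,T-R[:,2]*.027,pl,tab];cols=[(0,0,255),(0,255,0),(255,0,0),(0,255,255),(255,0,255)]
A=dots(a,'wrist',pts,cols);B=dots(b,'side',pts,cols)
u=proj('side',T).astype(int);x0=max(u[0]-130,0);y0=max(min(u[1]-120,150),0)
C=cv2.resize(B[y0:y0+270,x0:x0+260],None,fx=2,fy=2,interpolation=cv2.INTER_NEAREST)[:600]
A=A[60:340,140:420]
o=np.zeros((600,800,3),np.uint8);o[:C.shape[0],:520]=C[:,:520];o[:280,520:800]=A
cv2.imwrite('pics/g.png',o)
```

```text
[ 0.49261012 -0.26791672  0.18113267]
wrist [280.89556295 252.05245207]
wrist [280.85334184 244.16457204]
wrist [281.02474043 276.18579235]
wrist [280.2534108  186.75286101]
wrist [280.67219861 136.11642261]
side [266.26850465 335.6862853 ]
side [266.45397983 337.74467683]
side [265.79580408 330.44028487]
side [269.1470013  364.23124629]
side [257.32154062 348.11792325]
```

View pics/g.png

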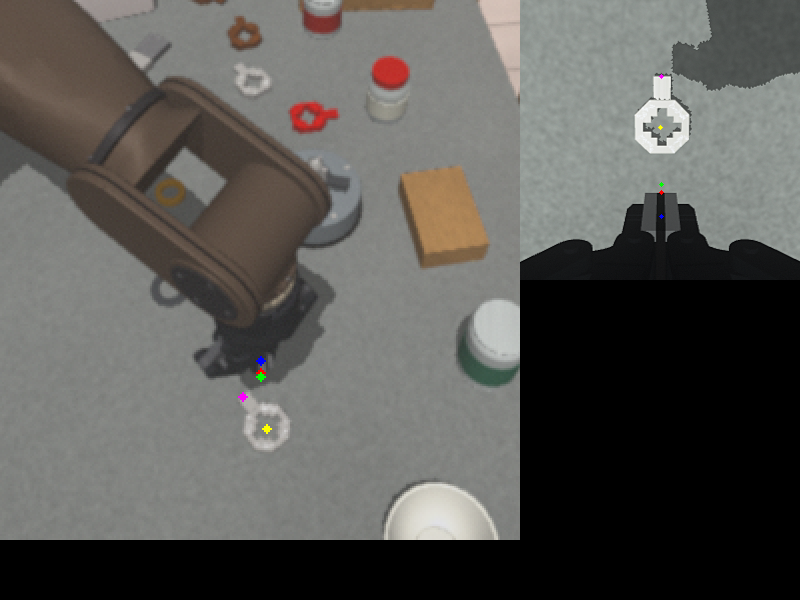

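The separator is unmoved. Both the depth and the pixel geometry put the shut fingertips about 27 mm behind the reported TCP, not 11 mm ahead of it, and that explains the empty grasp. I'll go down again and measure the tip height close up.

{"fn": "play_rows", "kwargs": {
  "deltas": [
    [0,0,3,0,0.5],
    [0,0,7,0,0.5],
    [0,0,11,0,0.5],
    [0,0,14,0,0.5],
    [-0.1,0,16,0,0.5],
    [-0.1,0,16.9,0,0.5],
    [-0.1,0,16.9,0,0.5],
    [-0.1,0,16.9,0,0.5]
  ]
}}

```text
time: 5.93
tcp_pos: [0.4943, -0.2697, 0.0145]
ee_rot: [[-0.514, 0.858, 0.0], [0.858, 0.514, -0.0], [-0.0, 0.0, -1.0]]
contact_force: [-0.3, -1.1, 1.6]
gripper_width: 0.0645
```

Run:
```python
from h import *
s=ctrl.state();print(s['tcp_pos'],s['ee_rot'][:,2],s['gripper_width'])
a,d=snap('wrist','i');P=cloud('wrist',d);P[d==0]=np.nan
t=(P-s['tcp_pos'])@s['ee_rot']*1000
for c in (200,205,210,215,220,225): print(c,[tuple(np.round(t[v,c])) for v in range(235,300,8)])
p,sc,n,z=fit(np.nan_to_num(P,nan=9),(.492,-.268),.0045,.012);print(p,np.degrees(p[2]),sc,n,z)
```

```text
[ 0.49432045 -0.26970953  0.01453832] [ 1.51857835e-04 -1.00924931e-04 -9.99999983e-01] 0.06447347733702653
200 [(np.float64(4.0), np.float64(-42.0), np.float64(12.0)), (np.float64(-1.0), np.float64(-43.0), np.float64(13.0)), (np.float64(-5.0), np.float64(-43.0), np.float64(13.0)), (np.float64(9.0), np.float64(-32.0), np.float64(-32.0)), (np.float64(7.0), np.float64(-32.0), np.float64(-34.0)), (np.float64(3.0), np.float64(-32.0), np.float64(-34.0)), (np.float64(1.0), np.float64(-32.0), np.float64(-36.0)), (np.float64(-2.0), np.float64(-32.0), np.float64(-37.0)), (np.float64(-6.0), np.float64(-32.0), np.float64(-37.0))]
205 [(np.float64(4.0), np.float64(-40.0), np.float64(13.0)), (np.float64(-1.0), np.float64(-40.0), np.float64(13.0)), (np.float64(-5.0), np.float64(-40.0), np.float64(13.0)), (np.float64(-9.0), np.float64(-40.0), np.float64(12.0)), (np.float64(-14.0), np.float64(-41.0), np.float64(13.0)), (np.float64(-19.0), np.float64(-41.0), np.float64(12.0)), (np.float64(-3.0), np.float64(-32.0), np.float64(-28.0)), (np.float64(-7.0), np.float64(-32.0), np.float64(-29.0)), (np.float
[... 1543 characters left out ...]
p.float64(12.0)), (np.float64(-33.0), np.float64(-33.0), np.float64(12.0))]
225 [(np.float64(4.0), np.float64(-29.0), np.float64(12.0)), (np.float64(-1.0), np.float64(-30.0), np.float64(13.0)), (np.float64(-5.0), np.float64(-30.0), np.float64(13.0)), (np.float64(-10.0), np.float64(-30.0), np.float64(13.0)), (np.float64(-14.0), np.float64(-30.0), np.float64(13.0)), (np.float64(-20.0), np.float64(-30.0), np.float64(14.0)), (np.float64(-24.0), np.float64(-31.0), np.float64(13.0)), (np.float64(-29.0), np.float64(-31.0), np.float64(13.0)), (np.float64(-33.0), np.float64(-31.0), np.float64(12.0))]
[ 0.49654287 -0.27303242  2.10393639] 120.54667544128887 0.8739004996309644 7716 0.010597969923463471
```

View pics/i.png

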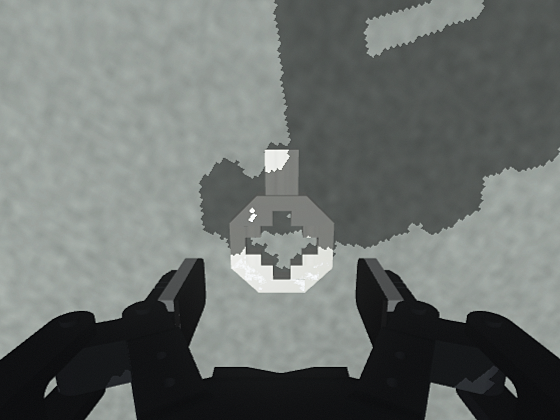

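The plate is centred at column 282, but the tips are about 44 mm above the counter. I'll continue down by 40 mm, slowly, watching the force.

{"fn": "play_rows", "kwargs": {
  "deltas": [
    [-0.1,0,1.5,0,0.5],
    [-0.1,0,2.6,0,0.5],
    [-0.1,0,3.4,0,0.5],
    [-0.1,0,3.8,0,0.5],
    [-0.1,0,4,0,0.5],
    [-0.1,0,4,0,0.5]
  ]
}}

```text
time: 6.48
tcp_pos: [0.4948, -0.2704, -0.0251]
ee_rot: [[-0.514, 0.858, 0.0], [0.858, 0.514, -0.0], [-0.0, 0.0, -1.0]]
contact_force: [0.4, -0.6, -0.8]
gripper_width: 0.0642
```

{"fn": "play_rows", "kwargs": {
  "deltas": [
    [0,0,0,0,0.2],
    [0,0,0,0,0],
    [0,0,0,0,-0.5],
    [0,0,0,0,-1]
  ]
}}

```text
time: 6.82
tcp_pos: [0.4966, -0.272, -0.022]
ee_rot: [[-0.514, 0.858, 0.003], [0.858, 0.514, -0.003], [-0.004, 0.001, -1.0]]
contact_force: [-3.1, 2.4, 13.9]
gripper_width: 0.0502
```

{"fn": "play_rows", "kwargs": {
  "deltas": [
    [0,0,-0.3,0,-1],
    [0,0,-0.8,0,-1],
    [0,0,-3,0,-1],
    [0,0,-6,0,-1],
    [0,0,-10,0,-1],
    [0,0,-14,0,-1],
    [0,0,-16,0,-1],
    [0,0,-16,0,-1]
  ]
}}

```text
time: 7.48
tcp_pos: [0.4976, -0.2726, 0.1409]
ee_rot: [[-0.514, 0.858, 0.009], [0.858, 0.514, -0.007], [-0.011, 0.004, -1.0]]
contact_force: [0.8, -0.1, -1.1]
gripper_width: 0.0497
```

Run:
```python
from h import *
s=ctrl.state();print(s['tcp_pos'],s['ee_rot'][:,2],s['gripper_width'],s['contact_force'],s['wrist_torque'],s['time'])
a,d=snap('wrist','j');P=cloud('wrist',d);P[d==0]=np.nan
t=(P-s['tcp_pos'])@s['ee_rot']
m=(t[...,2]<.0)&(abs(t[...,1])<.03)&(t[...,0]>-.03)
q=t[m]*1000
print(np.histogram(q[:,2],bins=np.arange(-70,5,3)))
f=t*[1,-1,-1];f[~np.isfinite(f)]=9
np.save('t.npy',t)
for u in (262,280,300): print([tuple(np.round(t[v,u]*1000)) for v in range(190,300,6)])
```

```text
[ 0.49759003 -0.27263355  0.14092701] [ 0.00933899 -0.00746934 -0.99992849] 0.04973073044128965 [ 0.76198897 -0.05809922 -1.06887143] [-0.02202597 -0.03539361  0.05160882] 7.4833
(array([ 199,  158,  110,  127,  815,  359,  356,  316,  313,  276,  260,
        242,  233, 6139, 5888,  519,  411,   34,    0,    0,    0,    0,
          0,    0]), array([-70, -67, -64, -61, -58, -55, -52, -49, -46, -43, -40, -37, -34,
       -31, -28, -25, -22, -19, -16, -13, -10,  -7,  -4,  -1,   2]))
[(np.float64(40.0), np.float64(-8.0), np.float64(-26.0)), (np.float64(38.0), np.float64(-8.0), np.float64(-26.0)), (np.float64(35.0), np.float64(-8.0), np.float64(-28.0)), (np.float64(33.0), np.float64(-8.0), np.float64(-26.0)), (np.float64(31.0), np.float64(-8.0), np.float64(-29.0)), (np.float64(29.0), np.float64(-8.0), np.float64(-29.0)), (np.float64(26.0), np.float64(-8.0), np.float64(-28.0)), (np.float64(24.0), np.float64(-8.0), np.float64(-29.0)), (np.float64(21.0), np.float64(-8.0), np.float64(-28.0)), (np.float64(19.0), np.float64(-8.0), np.float64(-29.0)), (np.float64(-51.0), np.float64(-18.0), np
[... 1957 characters left out ...]
float64(-29.0)), (np.float64(24.0), np.float64(7.0), np.float64(-29.0)), (np.float64(21.0), np.float64(7.0), np.float64(-28.0)), (np.float64(18.0), np.float64(7.0), np.float64(-27.0)), (np.float64(-51.0), np.float64(17.0), np.float64(144.0)), (np.float64(-57.0), np.float64(17.0), np.float64(145.0)), (np.float64(-63.0), np.float64(17.0), np.float64(145.0)), (np.float64(-70.0), np.float64(17.0), np.float64(146.0)), (np.float64(-76.0), np.float64(17.0), np.float64(145.0)), (np.float64(-81.0), np.float64(17.0), np.float64(144.0)), (np.float64(-4.0), np.float64(7.0), np.float64(-20.0)), (np.float64(-4.0), np.float64(7.0), np.float64(-25.0)), (np.float64(-5.0), np.float64(7.0), np.float64(-28.0))]
```

View pics/j.png

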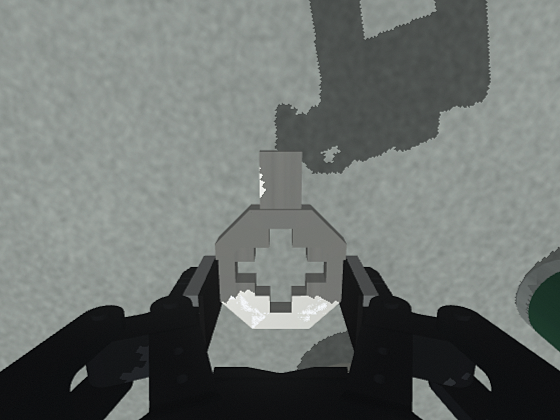

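Separator gripped: bore centre at about (281,268), tab up at (280,152). Next, its pose in the hand and a coarse fit of the mill from the fixed cameras.

```bash
cat >> h.py <<'E'
def held():
    s=ctrl.state();a,d=snap('wrist');P=cloud('wrist',d);t=(P-s['tcp_pos'])@s['ee_rot']
    k=(d>0)&(abs(t[...,1])<.0235)&(t[...,0]>-.04)&((t[...,2]<-.018)&(t[...,2]>-.04)|(t[...,2]>.02))
    # background points: intersect ray with plate plane
    o=(np.linalg.inv(np.array(cams.calibration('wrist')["camera_from_world"]))[:3,3]-s['tcp_pos'])@s['ee_rot']
    q=t[k];top=np.median(q[q[:,2]<0][:,2]);lab=abs(q[:,2]-top)<.006
    f=(top-o[2])/(q[:,2]-o[2]);Q=o+(q-o)*f[:,None];Q[:,2]=np.where(lab,1,0)
    p,sc,n,_=fit(Q,(0,0),.5,1.5,.07);return p,sc,n,top
def mill(c):
    a,d=snap(c);P=cloud(c,d)[d>0];P=P[np.hypot(P[:,0]-.57,P[:,1]-.035)<.085]
    sh=P[(P[:,2]>.088)&(P[:,2]<.125)];ct=sh[:,:2].mean(0) if len(sh) else None
    ho=P[(P[:,2]>.047)&(P[:,2]<.058)]
    hist=np.histogram(P[:,2],np.arange(.04,.13,.006))
    return P,sh,ho,ct,hist
E
python3 - <<'E'
from h import *
print(held())
for c in ('top','side'):
    P,sh,ho,ct,h=mill(c);print(c,len(sh),ct,len(ho),h[0])
    e=cams.find_in('mill',c)[:1];print(e)
    if len(ho)>20:
        (x,y),r=cv2.minEnclosingCircle((ho[:,:2]*1000).astype(np.float32));print(x,y,r)
    b=P[(P[:,2]>.066)&(P[:,2]<.082)];print(len(b),b[:,:2].mean(0))
s=ctrl.state();print(s['tcp_pos'],s['time'])
E
```

```text
(array([ 0.00677045, -0.0006199 , -0.01281031]), np.float64(0.8042372531892449), np.int64(11662), np.float64(-0.028522763128184456))
top 105 [0.58976096 0.03766675] 1694 [ 65 847 856   5  19 126 104   7   6  27  29  33  10   0]
[{'extent': [278.9, 190.8, 332.0, 255.1], 'p': 0.6}]
591.38525390625 36.576602935791016 66.01224517822266
247 [0.59691554 0.03486239]
side 100 [0.59173217 0.03168337] 713 [ 11 221 497  21  26  84  90  14  17  23  27  24   9   0]
[{'extent': [271.6, 223.5, 318.9, 271.2], 'p': 0.86}]
592.1174926757812 35.00432205200195 66.4869155883789
190 [0.60096368 0.02432958]
[ 0.49305752 -0.26917181  0.13136672] 7.7833
```

{"fn": "play_rows", "kwargs": {
  "deltas": [
    [1.7,3.4,-1,-6,-1],
    [3.4,6.8,-2,-12,-1],
    [5.1,10.2,-3,-18,-1],
    [6.8,13.6,-3,-24,-1],
    [8.5,17,-3,-30,-1],
    [10.2,20.4,-3,-36,-1],
    [11.9,23.8,-3,-42,-1],
    [13.6,27.2,-3,-47,-1]
  ]
}}

```text
time: 8.45
tcp_pos: [0.6577, -0.0119, 0.1618]
ee_rot: [[-0.979, 0.204, -0.004], [0.204, 0.979, 0.001], [0.004, -0.0, -1.0]]
contact_force: [0.9, 0.3, -0.9]
gripper_width: 0.0496
```

Run:
```python
from h import *
s=ctrl.state();print(s['tcp_pos'],np.degrees(np.arctan2(s['ee_rot'][1,0],s['ee_rot'][0,0])),s['time'],s['gripper_width'])
d=np.array([.674,.018,.16])-s['tcp_pos'];print(s['ee_rot'].T@d*100)
```

```text
[ 0.65767253 -0.01188954  0.16181216] 168.22153183481768 8.45 0.04961920870968622
[-0.988898    3.25934232  0.17696334]
```

{"fn": "play_rows", "kwargs": {
  "deltas": [
    [-0.5,1.6,0,0,-1],
    [-1,3.2,0,0,-1],
    [-1,3.2,0,0,-1],
    [-1,3.2,0,0,-1]
  ]
}}

```text
time: 8.78
tcp_pos: [0.6738, 0.0153, 0.1629]
ee_rot: [[-0.978, 0.209, -0.002], [0.209, 0.978, -0.0], [0.002, -0.001, -1.0]]
contact_force: [-0.2, 0.5, -1.0]
gripper_width: 0.0499
```

Run:
```python
from h import *
s=ctrl.state();print(s['tcp_pos'],np.degrees(np.arctan2(s['ee_rot'][1,0],s['ee_rot'][0,0])),s['time'],s['ee_rot'][:,2])
print(held())
a,d=snap('wrist','k');P=cloud('wrist',d);P[d==0]=9;np.savez('k.npz',P=P,a=a)
t=(P-s['tcp_pos'])@s['ee_rot'];m=(abs(P[...,0]-.59)<.08)&(abs(P[...,1]-.036)<.08)&(t[...,2]>.0)
Q=P[m];print(np.histogram(Q[:,2],np.arange(.04,.13,.004)))
sh=Q[(Q[:,2]>.109)&(Q[:,2]<.12)];print('shafttop',len(sh),sh.mean(0) if len(sh) else '',(sh.max(0)+sh.min(0))/2 if len(sh) else '')
rb=Q[(Q[:,2]>.096)&(Q[:,2]<.108)];print('upper',len(rb),(rb.max(0)+rb.min(0))/2 if len(rb) else '')
```

```text
[0.67378644 0.01531578 0.16286483] 167.93332956557634 8.7833 [-2.48452354e-03 -4.35412460e-04 -9.99996819e-01]
(array([ 0.00561799, -0.00091339, -0.01890081]), np.float64(0.8042021440232178), np.int64(11702), np.float64(-0.03167760661506819))
(array([    1,     3,  1748, 17951,    18,     0,     3,    68,   422,
        2472,     9,    11,    11,    10,    50,   652,   148,   482,
         208,     0,     0,     0]), array([0.04 , 0.044, 0.048, 0.052, 0.056, 0.06 , 0.064, 0.068, 0.072,
       0.076, 0.08 , 0.084, 0.088, 0.092, 0.096, 0.1  , 0.104, 0.108,
       0.112, 0.116, 0.12 , 0.124, 0.128]))
shafttop 565 [0.59314142 0.03428772 0.11136155] [0.59308545 0.03449753 0.11225447]
upper 850 [0.59292459 0.03430031 0.1020673 ]
```

View pics/k.png

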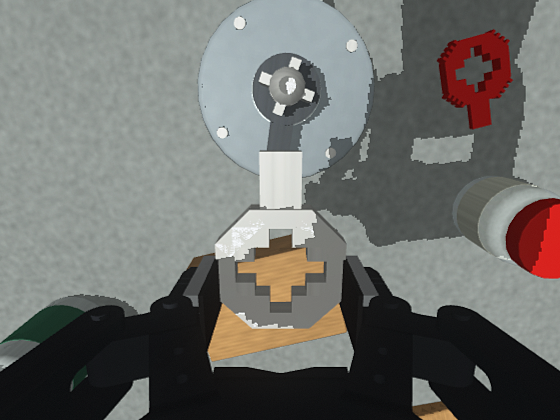

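The mill shaft is at (287,87). The four bright rib tops show at about (296,62), (264,78), (309,97) and (279,112), and the bottom plate's tab runs down the image. The rib angle can be measured directly, so the felt search will be short.

Run:
```python
from h import *
P=np.load('k.npz')['P'];Q=P[(P[...,2]<.125)&(P[...,2]>.04)]
c=np.array([.593,.0344])
# circle fit of housing edge (visible) to check the centre
tp=Q[(abs(Q[:,2]-.1115)<.004)&(np.hypot(*(Q[:,:2]-c).T)<.02)]
rb=Q[(Q[:,2]>.096)&(Q[:,2]<.105)&(np.hypot(*(Q[:,:2]-c).T)<.025)]
d=rb[:,:2]-c;r=np.hypot(*d.T);k=(r>.012)&(r<.019);th=np.degrees(np.arctan2(d[k,1],d[k,0]))
print('rib n',k.sum(),np.histogram(th,np.arange(-180,181,10)))
ph=np.radians(th*4);print('rib angle mod90',np.degrees(np.angle(np.exp(1j*ph).mean()))/4)
print('rib mean centre',rb[r>.011][:,:2].mean(0))
tb=Q[(Q[:,2]>.068)&(Q[:,2]<.082)];d=tb[:,:2]-c;r=np.hypot(*d.T);k=(r>.027)&(r<.05)
print('tab',k.sum(),np.degrees(np.arctan2(*d[k].mean(0)[::-1])),r[k].max())
b=tb[r<.026];(x,y),R=cv2.minEnclosingCircle((b[:,:2]*1000).astype(np.float32));print('disc',x,y,R)
ho=Q[(Q[:,2]<.058)];(x,y),R=cv2.minEnclosingCircle((ho[:,:2]*1000).astype(np.float32));print('housing',x,y,R)
```

```text
rib n 363 (array([ 0,  0,  0,  0, 17, 36, 37,  3,  0,  0,  0,  0,  0, 13, 36, 33,  2,
        0,  0,  0,  0,  0, 19, 36, 36,  1,  0,  0,  0,  0,  0, 19, 39, 35,
        1,  0]), array([-180, -170, -160, -150, -140, -130, -120, -110, -100,  -90,  -80,
        -70,  -60,  -50,  -40,  -30,  -20,  -10,    0,   10,   20,   30,
         40,   50,   60,   70,   80,   90,  100,  110,  120,  130,  140,
        150,  160,  170,  180]))
rib angle mod90 -32.23630529967889
rib mean centre [0.59278705 0.03442044]
tab 454 -20.26364282626378 0.041673384314907594
disc 594.5531005859375 34.123634338378906 24.51604461669922
housing 722.3749389648438 -12.574600219726562 229.90391540527344
```

{"fn": "play_rows", "kwargs": {
  "deltas": [
    [2,0,0,5,-1],
    [4,0,1,11,-1],
    [6,0,2,17,-1],
    [7.7,0.1,3.5,20.7,-1],
    [7.7,0.1,5,20.7,-1],
    [7.7,0.1,6,20.7,-1],
    [7.7,0.1,6.4,20.7,-1],
    [7.7,0.1,6.4,20.7,-1]
  ]
}}

```text
time: 9.55
tcp_pos: [0.5988, 0.0315, 0.0993]
ee_rot: [[-0.84, 0.542, -0.002], [0.542, 0.84, 0.0], [0.002, -0.001, -1.0]]
contact_force: [-0.4, -0.5, -1.0]
gripper_width: 0.0501
```

```bash
cat >> h.py <<'E'
def bore(save=None):
    """tool-frame: held plate centre and the shaft top seen through the bore, mm"""
    s=ctrl.state();a,d=snap('wrist',save);P=cloud('wrist',d);P[d==0]=9;t=(P-s['tcp_pos'])@s['ee_rot']
    r=np.hypot(t[...,0]-.006,t[...,1])
    q=t[(r<.02)&(abs(P[...,2]-.110)<.005)]
    print('shaft pts',len(q),np.round(np.r_[q.mean(0),(q.max(0)+q.min(0))/2]*1000,1) if len(q) else '')
    print('tcp',s['tcp_pos'].round(4),'yaw',np.degrees(np.arctan2(s['ee_rot'][1,0],s['ee_rot'][0,0])).round(1),s['time'],s['contact_force'].round(1),s['gripper_width'])
    return s,a,P,t
E
python3 - <<'E'
from h import *
print(held());s,a,P,t=bore('l')
cv2.imwrite('pics/l.png',cv2.resize(a[180:360,180:390,::-1],None,fx=3,fy=3))
E
```

```text
(array([ 4.72487765e-03, -4.08860882e-06,  6.27793986e+00]), np.float64(0.8371770017862454), np.int64(11659), np.float64(-0.03235361551923277))
shaft pts 679 [  7.2  -0.3 -11.1   6.2  -0.5 -10.4]
tcp [0.5996 0.0316 0.1003] yaw 147.2 9.6 [ 0.1  0.5 -0.3] 0.04979272286897835
```

View pics/l.png

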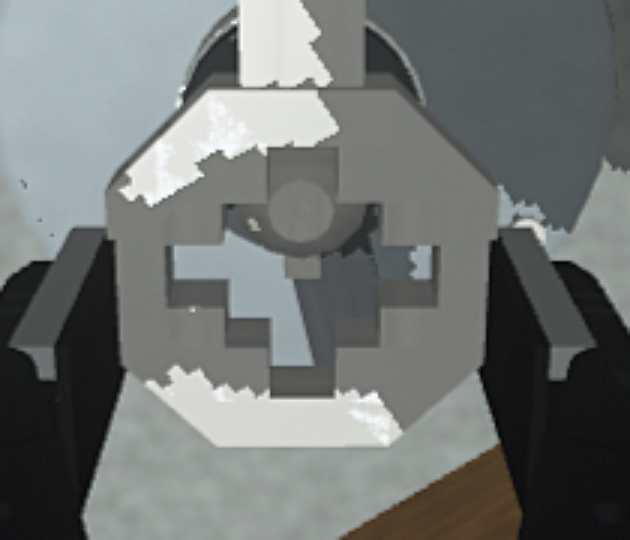

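Through the bore I see the shaft centred laterally, with a rib at (302,265) in line with the slot. I'll shift 1 mm along x and go down onto the taper.

{"fn": "play_rows", "kwargs": {
  "deltas": [
    [0.1,0,0.4,0,-1],
    [0.1,0,0.8,0,-1],
    [0.1,0,1.1,0,-1],
    [0.1,0,1.3,0,-1],
    [0.1,0,1.5,0,-1],
    [0.1,0,1.5,0,-1]
  ]
}}

```text
time: 10.15
tcp_pos: [0.5981, 0.0331, 0.0846]
ee_rot: [[-0.841, 0.541, -0.001], [0.541, 0.841, 0.0], [0.001, -0.0, -1.0]]
contact_force: [-0.2, -0.6, -1.9]
gripper_width: 0.0499
```

Run:
```python
from h import *
print(held());s,a,P,t=bore();print(s['wrist_torque'])
```

```text
(array([ 5.15673821e-03, -3.68266976e-04,  6.27567187e+00]), np.float64(0.8407351446322817), np.int64(12377), np.float64(-0.031475875420981805))
shaft pts 2164 [  3.5  -0.9 -25.8   4.3  -0.6 -25.2]
tcp [0.5982 0.0331 0.0848] yaw 147.2 10.2 [-0.2 -0.5 -1.1] 0.050097986753048135
[-0.0071349  -0.05976693 -0.00644246]
```

{"fn": "play_rows", "kwargs": {
  "deltas": [
    [0,0,0.15,0,-1],
    [0,0,0.3,0,-1],
    [0,0,0.45,0,-1],
    [0,0,0.6,0,-1]
  ]
}}

```text
time: 10.58
tcp_pos: [0.5984, 0.033, 0.0791]
ee_rot: [[-0.841, 0.541, -0.0], [0.541, 0.841, 0.0], [0.0, -0.0, -1.0]]
contact_force: [-0.9, -0.7, -1.0]
gripper_width: 0.05
```

{"fn": "play_rows", "kwargs": {
  "deltas": [
    [0,0,0.1,0,-1],
    [0,0,0.2,0,-1],
    [0,0,0.3,0,-1],
    [0,0,0.3,0,-1]
  ]
}}

```text
time: 10.92
tcp_pos: [0.5983, 0.033, 0.0759]
ee_rot: [[-0.841, 0.541, -0.0], [0.541, 0.841, 0.0], [0.0, -0.0, -1.0]]
contact_force: [0.1, -0.1, -1.5]
gripper_width: 0.0501
```

{"fn": "play_rows", "kwargs": {
  "deltas": [
    [0,0,0.15,0,-1],
    [0,0,0.3,0,-1],
    [0,0,0.45,0,-1],
    [0,0,0.6,0,-1]
  ]
}}

```text
time: 11.25
tcp_pos: [0.5985, 0.033, 0.0701]
ee_rot: [[-0.841, 0.541, 0.0], [0.541, 0.841, 0.0], [-0.0, 0.0, -1.0]]
contact_force: [-0.0, -0.5, -0.8]
gripper_width: 0.05
```

Run:
```python
from h import *
print(held());s=ctrl.state();print(s['contact_force'],s['tcp_pos'],s['wrist_torque'])
```

```text
(array([ 5.89642047e-03, -4.74318685e-04,  6.27504125e+00]), np.float64(0.7849634590372858), np.int64(13305), np.float64(-0.031009040597833198))
[-0.00984846 -0.6127564  -1.43927133] [0.59822254 0.03304236 0.0696781 ] [-0.05779509 -0.01597264 -0.02618806]
```

The underside is now about 8 mm below the rib tops with no force, so the splines are engaged. Continuing home.

{"fn": "play_rows", "kwargs": {
  "deltas": [
    [0,0,0.25,0,-1],
    [0,0,0.5,0,-1],
    [0,0,0.75,0,-1],
    [0,0,1.0,0,-1],
    [0,0,1.2,0,-1],
    [0,0,1.3,0,-1]
  ]
}}

```text
time: 11.8
tcp_pos: [0.5982, 0.0331, 0.0567]
ee_rot: [[-0.841, 0.541, -0.0], [0.541, 0.841, 0.0], [0.001, -0.0, -1.0]]
contact_force: [0.2, 0.2, -0.6]
gripper_width: 0.0499
```

{"fn": "play_rows", "kwargs": {
  "deltas": [
    [0,0,0.1,0,-1],
    [0,0,0.2,0,-1],
    [0,0,0.25,0,-1],
    [0,0,0.25,0,-1]
  ]
}}

```text
time: 12.13
tcp_pos: [0.5984, 0.033, 0.0546]
ee_rot: [[-0.841, 0.541, -0.0], [0.541, 0.841, 0.0], [0.0, -0.0, -1.0]]
contact_force: [0.0, 0.1, -1.4]
gripper_width: 0.0504
```

{"fn": "play_rows", "kwargs": {
  "deltas": [
    [0,0,0.06,0,-1],
    [0,0,0.12,0,-1],
    [0,0,0.12,0,-1]
  ]
}}

```text
time: 12.38
tcp_pos: [0.5985, 0.033, 0.0541]
ee_rot: [[-0.841, 0.541, -0.0], [0.541, 0.841, -0.0], [-0.0, -0.0, -1.0]]
contact_force: [-1.8, 0.1, 2.3]
gripper_width: 0.05
```

Light contact at the expected height, so it is home. Releasing and rising.

{"fn": "play_rows", "kwargs": {
  "deltas": [
    [0,0,0,0,0],
    [0,0,0,0,0.4],
    [0,0,0,0,0.6],
    [0,0,-1,0,0.6],
    [0,0,-4,0,0.6],
    [0,0,-8,0,0.8],
    [0,0,-12,0,1],
    [0,0,-12,0,1]
  ]
}}

```text
time: 13.05
tcp_pos: [0.6042, 0.0325, 0.185]
ee_rot: [[-0.841, 0.541, 0.018], [0.541, 0.841, -0.002], [-0.017, 0.008, -1.0]]
contact_force: [2.1, -0.2, 1.9]
gripper_width: 0.0858
```

Run:
```python
from h import *
s=ctrl.state();print(s['tcp_pos'],s['time'],s['gripper_width'],s['ee_rot'][:,2])
a,d=snap('wrist');P=cloud('wrist',d);P[d==0]=9
p,sc,n,z=fit(P,(.593,.0344),.079,.09,.055);print('sep',p,np.degrees(p[2]),sc,n,z)
Q=P[(np.hypot(P[...,0]-.593,P[...,1]-.0344)<.06)&(P[...,2]<.13)];print(np.histogram(Q[:,2],np.arange(.048,.12,.003)))
for c,z in (('top',.006),('side',.006)):
    snap(c)
    for n in('grinder','grinder_mid'):
      for x in cams.find_in(n,c)[:5]:
        e=x['extent'];print(c,n,round(x['p'],2),np.round(e),world(c,(e[0]+e[2])/2,(e[1]+e[3])/2,z).round(3))
a,d=snap('top');P=cloud('top',d)
p,sc,n,z=fit(P,(.528,.285),.005,.02,.065);print('grinder top',p,np.degrees(p[2]),sc,n,z)
```

```text
[0.60422684 0.03250678 0.18498589] 13.05 0.08584594459954771 [ 0.01843805 -0.00196859 -0.99982807]
sep [0.60242908 0.03093749 2.61294573] 149.7107622523954 0.779737401689124 3394 0.08184864128703045
(array([9573,  115,    0,    0,    0,    0,    1,  232,  262,   56,  657,
       2694,   39,   36,   37,   61,  436,   30,  182,  234,  128,    0,
          0]), array([0.048, 0.051, 0.054, 0.057, 0.06 , 0.063, 0.066, 0.069, 0.072,
       0.075, 0.078, 0.081, 0.084, 0.087, 0.09 , 0.093, 0.096, 0.099,
       0.102, 0.105, 0.108, 0.111, 0.114, 0.117]))
top grinder 0.84 [112. 271. 141. 303.] [0.457 0.508 0.006]
top grinder 0.64 [200. 242. 228. 264.] [0.521 0.281 0.006]
top grinder 0.62 [154. 249. 183. 269.] [0.516 0.399 0.006]
top grinder 0.54 [236. 200. 255. 231.] [0.613 0.193 0.006]
top grinder 0.53 [221. 284. 238. 311.] [0.405 0.249 0.006]
top grinder_mid 0.92 [152. 245. 182. 268.] [0.524 0.404 0.006]
top grinder_mid 0.79 [110. 269. 140. 300.] [0.463 0.512 0.006]
top grinder_mid 0.7 [233. 202. 257. 229.] [0.613 0.195 0.006]
top grinder_mid 0.67 [196. 241. 228. 263.] [0.524 0.287 0.006]
top grinder_mid 0.65 [220. 279. 242. 310.] [0.412 0.246 0.006]
side grinder 0.66 [215. 196. 238. 213.] [0.411 0.24  0.006]
side grinder 0.6 [229. 141. 244. 152.] [0.455 0.511 0.006]
side grinder 0.57 [249. 158. 269. 174.] [0.528 0.398 0.006]
side grinder 0.54 [256. 181. 273. 201.] [0.535 0.281 0.006]
side grinder_mid 0.71 [217. 195. 241. 213.] [0.419 0.242 0.006]
side grinder_mid 0.71 [249. 158. 268. 177.] [0.525 0.39  0.006]
side grinder_mid 0.54 [252. 185. 274. 199.] [0.53  0.278 0.006]
side grinder_mid 0.47 [230. 140. 240. 149.] [0.451 0.521 0.006]
side grinder_mid 0.22 [338. 230. 380. 283.] [ 0.778 -0.005  0.006]
grinder top [0.52636064 0.27982278 2.04627247] 117.242776176569 0.9253083568745836 337 0.01132333880469738
```

{"fn": "play_rows", "kwargs": {
  "deltas": [
    [2.5,2.1,0,4,1],
    [5.3,4.6,0,9,1],
    [8.1,7,0,14,1],
    [10.9,9.4,1,19,1],
    [13.7,11.8,2,24,1],
    [16.5,14.2,3.5,30,1],
    [19.6,16.8,5,30,1],
    [19.6,16.8,5,30,1]
  ]
}}

```text
time: 14.12
tcp_pos: [0.5195, 0.2847, 0.1189]
ee_rot: [[-0.462, 0.887, -0.008], [0.887, 0.462, -0.0], [0.004, -0.007, -1.0]]
contact_force: [-0.7, -0.6, -0.2]
gripper_width: 0.0851
```

Run:
```python
from h import *
snap('wrist');snap('wrist')
s=ctrl.state();print(s['tcp_pos'],np.degrees(np.arctan2(s['ee_rot'][1,0],s['ee_rot'][0,0])),s['time'],s['ee_rot'][:,2])
a,d=snap('wrist','m');P=cloud('wrist',d);P[d==0]=9
t=(P-s['tcp_pos'])@s['ee_rot']
k=(abs(t[...,1])<.04)&(abs(t[...,0])<.07)&(t[...,2]>.02)
p,sc,n,z=fit(np.where(k[...,None],P,9),(.526,.280),.005,.02,.065);print('gr',p,np.degrees(p[2]),sc,n,z)
v=np.r_[p[:2],.012]-s['tcp_pos'];print('tool off',s['ee_rot'].T@v*100,'dyaw world',np.degrees(p[2])-np.degrees(np.arctan2(s['ee_rot'][1,0],s['ee_rot'][0,0])))
print('centre px',proj('wrist',np.r_[p[:2],.012]),'tab px',proj('wrist',[p[0]+.048*np.cos(p[2]),p[1]+.048*np.sin(p[2]),.01]))
for pt in ([0,0],): pass
cv2.imwrite('pics/m.png',cv2.resize(a[100:320,150:410,::-1],None,fx=2,fy=2))
```

```text
[0.52262314 0.2814374  0.12133039] 117.43524808837984 14.2167 [-0.00374476 -0.00150077 -0.99999186]
gr [0.52997232 0.27672403 2.04694955] 117.28156989044254 0.8930985725089792 3551 0.013624167520166597
tool off [-0.76123848  0.47898873 10.93090572] dyaw world -0.1536781979372961
centre px [285.67006902 208.16797499] tab px [285.97450817 147.25345646]
```

View pics/m.png

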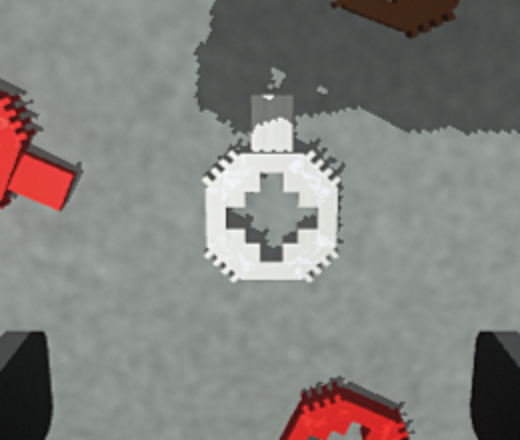

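The grinder is centred at about (286,208) in the full frame with its tab up. It is aligned in yaw but 4.5 mm to +y of the finger midline. The red plates are clear of the fingers, so I'll grasp.

{"fn": "play_rows", "kwargs": {
  "deltas": [
    [-0.2,0.25,3,0,0.6],
    [-0.4,0.45,6,0,0.5],
    [-0.4,0.45,9,0,0.5],
    [-0.4,0.45,11.5,0,0.5],
    [-0.4,0.45,12.8,0,0.5],
    [-0.4,0.45,13.5,0,0.5],
    [-0.4,0.45,13.9,0,0.5],
    [-0.4,0.45,13.9,0,0.5]
  ]
}}

```text
time: 14.93
tcp_pos: [0.5313, 0.2785, -0.0149]
ee_rot: [[-0.457, 0.89, 0.001], [0.89, 0.457, 0.0], [-0.0, 0.001, -1.0]]
contact_force: [-0.2, -0.3, 0.3]
gripper_width: 0.0641
```

Run:
```python
from h import *
s=ctrl.state();print(s['tcp_pos'],s['contact_force'],s['gripper_width'])
a,d=snap('wrist','n');P=cloud('wrist',d);t=(P-s['tcp_pos'])@s['ee_rot']*1000
m=(d>0)&(t[...,2]<-22)&(t[...,2]>-36)&(abs(t[...,1])<26)&(abs(t[...,0])<60)
q=t[m];print(len(q),np.median(q[:,2]),q.min(0),q.max(0))
for v in range(150,310,8): print(v,[tuple(t[v,u].round().astype(int).tolist()) for u in (215,281,345)])
```

```text
[ 0.5312989   0.27848555 -0.01494777] [-0.21492972 -0.26038413  0.30686931] 0.06405432914747727
12220 -28.194814499051944 [-26.55283348 -25.98361955 -30.72008205] [ 48.96861324  24.93545226 -22.00027413]
150 [(52, -27, -17), (52, 0, -16), (52, 27, -16)]
158 [(49, -27, -16), (49, 0, -15), (49, 27, -16)]
166 [(46, -27, -17), (47, 0, -25), (46, 27, -16)]
174 [(42, -27, -16), (44, 0, -26), (42, 27, -17)]
182 [(39, -28, -16), (41, 0, -26), (39, 27, -17)]
190 [(35, -28, -17), (37, 0, -25), (35, 28, -16)]
198 [(32, -28, -16), (34, 0, -25), (32, 28, -16)]
206 [(28, -28, -16), (31, 0, -26), (28, 28, -17)]
214 [(25, -28, -17), (27, 0, -26), (25, 28, -17)]
222 [(21, -28, -17), (25, 0, -28), (21, 28, -16)]
230 [(17, -29, -16), (21, 0, -28), (17, 29, -15)]
238 [(17, -27, -25), (14, 0, -17), (14, 28, -18)]
246 [(15, -26, -29), (10, 0, -17), (10, 29, -17)]
254 [(11, -27, -29), (6, 0, -16), (6, 29, -17)]
262 [(8, -27, -29), (2, 0, -17), (3, 29, -17)]
270 [(4, -27, -28), (-1, 0, -17), (-2, 29, -16)]
278 [(1, -27, -29), (-5, 0, -17), (-6, 30, -16)]
286 [(-4, -27, -28), (-9, 0, -17), (-9, 30, -17)]
294 [(-7, -27, -29), (-14, 0, -16), (-13, 30, -17)]
302 [(-11, -28, -28), (-17, 0, -17), (-18, 30, -17)]
```

{"fn": "play_rows", "kwargs": {
  "deltas": [
    [0,0,0.15,0,0.5],
    [0,0,0.3,0,0.4],
    [0,0,0.3,0,0.2],
    [0,0,0.3,0,0],
    [0,0,0.3,0,-0.5],
    [0,0,0.3,0,-1],
    [0,0,0.3,0,-1]
  ]
}}

```text
time: 15.57
tcp_pos: [0.5308, 0.2791, -0.0171]
ee_rot: [[-0.458, 0.889, 0.001], [0.889, 0.458, 0.0], [-0.0, 0.001, -1.0]]
contact_force: [-1.9, -2.6, 6.6]
gripper_width: 0.0498
```

{"fn": "play_rows", "kwargs": {
  "deltas": [
    [0,0,-0.5,0,-1],
    [0,0,-2,0,-1],
    [0,0,-5,0,-1],
    [0,0,-9,0,-1],
    [0,0,-13,0,-1],
    [0,0,-16,0,-1],
    [0,0,-16,7,-1],
    [0,0,-16,14,-1]
  ]
}}

```text
time: 16.23
tcp_pos: [0.532, 0.2795, 0.145]
ee_rot: [[-0.223, 0.975, 0.006], [0.975, 0.223, 0.002], [0.001, 0.007, -1.0]]
contact_force: [-1.3, -0.1, -3.2]
gripper_width: 0.0497
```

Run:
```python
from h import *
print(held())
s=ctrl.state();print(s['tcp_pos'],np.degrees(np.arctan2(s['ee_rot'][1,0],s['ee_rot'][0,0])),s['time'],s['gripper_width'],s['ee_rot'][:,2])
```

```text
(array([ 0.00012783, -0.00032872, -0.02633267]), np.float64(0.7088319311493524), np.int64(11957), np.float64(-0.02732540269854667))
[0.53076607 0.27911436 0.1428725 ] 102.67827674364315 16.2833 0.05013805745863526 [ 2.57935397e-03  9.58243558e-04 -9.99996214e-01]
```

{"fn": "play_rows", "kwargs": {
  "deltas": [
    [-2.5,0.1,-0.5,7,-1],
    [-6,0.2,-1,14,-1],
    [-9.5,0.3,-1,21,-1],
    [-13,0.4,-1,28,-1],
    [-16.5,0.5,-1,35,-1],
    [-20,0.6,-1,42,-1],
    [-23,0.7,-1,49,-1],
    [-25.1,0.75,-1,56,-1]
  ]
}}

```text
time: 16.95
tcp_pos: [0.5949, 0.0335, 0.1503]
ee_rot: [[0.683, 0.731, -0.001], [0.731, -0.683, -0.0], [-0.001, -0.001, -1.0]]
contact_force: [-0.5, -0.3, -2.0]
gripper_width: 0.0495
```

{"fn": "play_rows", "kwargs": {
  "deltas": [
    [0,0,0,7,-1],
    [0,0,0,14,-1],
    [0,0,0,21,-1],
    [0,0,0,28,-1],
    [0,0,0,35,-1],
    [0,0,0,42,-1],
    [0,0,0,49,-1],
    [0,0,0,56,-1]
  ]
}}

```text
time: 17.62
tcp_pos: [0.5943, 0.0364, 0.1501]
ee_rot: [[0.988, -0.156, -0.002], [-0.156, -0.988, 0.0], [-0.002, 0.0, -1.0]]
contact_force: [0.7, -0.7, -2.8]
gripper_width: 0.0496
```

{"fn": "play_rows", "kwargs": {
  "deltas": [
    [0,0,0.5,7,-1],
    [0,0,1,14,-1],
    [0,0,1.5,21,-1],
    [0,0,2,22.9,-1],
    [0,0,2,22.9,-1],
    [0,0,2,22.9,-1]
  ]
}}

```text
time: 18.12
tcp_pos: [0.5942, 0.0364, 0.1302]
ee_rot: [[0.853, -0.523, -0.002], [-0.523, -0.853, 0.0], [-0.002, 0.001, -1.0]]
contact_force: [-0.1, 0.1, -1.7]
gripper_width: 0.05
```

Run:
```python
from h import *
print(held());s=ctrl.state();print(s['qpos'])
s,a,P,t=bore()
r=np.hypot(t[...,0],t[...,1]);q=t[(r<.02)&(P[...,2]>.1095)&(P[...,2]<.1165)];print(len(q),q.mean(0)*1000,(q.min(0)+q.max(0))*500)
dx=np.array([.5934,.0355,.1])-s['tcp_pos'];print(s['ee_rot'].T@dx*1000)
cv2.imwrite('pics/o.png',cv2.resize(a[180:360,180:390,::-1],None,fx=3,fy=3))
```

```text
(array([0.00180777, 0.00016839, 0.01631152]), np.float64(0.7318503221555911), np.int64(11958), np.float64(-0.03006310737459861))
[-1.09203455e-01  1.93898819e-01  1.84312158e+00  5.10955316e-05
  1.10579540e+00  2.01196473e+00]
shaft pts 178 [-4.9 -0.5 19.5 -4.2  0.9 20. ]
tcp [0.5947 0.0363 0.1308] yaw -31.5 18.1667 [ 0.3 -0.5 -1.9] 0.05023193128726537
139 [-3.81101984 -0.51066924 18.71865564] [-3.34498412  0.86848918 18.59727266]
[-0.62035434  1.34634506 30.85030852]
```

{"fn": "play_rows", "kwargs": {
  "deltas": [
    [-0.12,0.1,1,0.5,-1],
    [-0.12,0.1,2,0.5,-1],
    [-0.12,0.1,2.7,0.5,-1],
    [-0.12,0.1,2.9,0.5,-1],
    [-0.12,0.1,2.9,0.5,-1]
  ]
}}

```text
time: 18.63
tcp_pos: [0.5925, 0.0361, 0.1007]
ee_rot: [[0.847, -0.532, -0.003], [-0.532, -0.847, 0.0], [-0.003, 0.001, -1.0]]
contact_force: [-0.4, 0.9, -3.0]
gripper_width: 0.0497
```

Run:
```python
from h import *
print(held())
s,a,P,t=bore()
r=np.hypot(t[...,0],t[...,1]);q=t[(r<.02)&(P[...,2]>.1095)&(P[...,2]<.115)];print(len(q),q.mean(0)*1000,(q.min(0)+q.max(0))*500)
cv2.imwrite('pics/o.png',cv2.resize(a[180:360,180:390,::-1],None,fx=3,fy=3))
```

```text
(array([2.01532966e-03, 6.01143538e-05, 6.29857246e+00]), np.float64(0.7464469300230072), np.int64(11973), np.float64(-0.030339776119228508))
shaft pts 839 [ 2.5  1.  -9.2  0.6  1.  -8.4]
tcp [0.5931 0.036  0.1016] yaw -32.2 18.6833 [ 0.2  0.9 -1.8] 0.050033568116576416
572 [  2.56222446   0.96184412 -10.35573452] [  1.16954237   1.23787063 -10.62093057]
```

View pics/o.png

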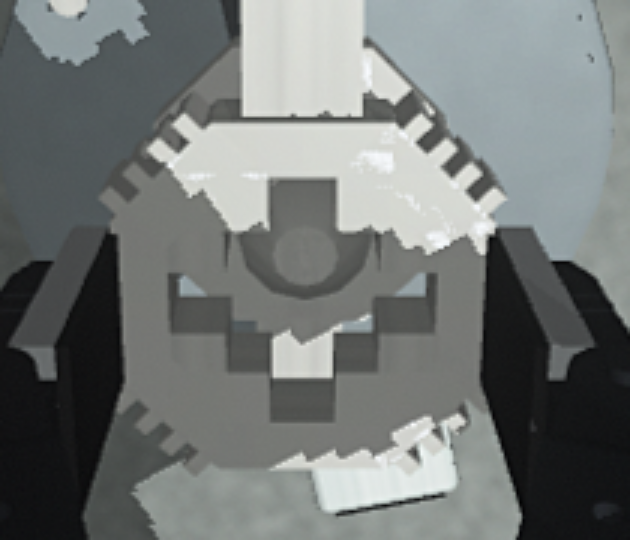

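The shaft is at (306,255) against the bore at (303,300). Compared with the separator view at the same height, and with the in-hand fit, the plate needs to shift 1.5 mm along -x.

{"fn": "play_rows", "kwargs": {
  "deltas": [
    [-0.15,0.03,0.3,0,-1],
    [-0.15,0.03,0.6,0,-1],
    [-0.15,0.03,0.9,0,-1],
    [-0.15,0.03,1.0,0,-1]
  ]
}}

```text
time: 19.07
tcp_pos: [0.5918, 0.0366, 0.092]
ee_rot: [[0.847, -0.532, -0.001], [-0.532, -0.847, 0.0], [-0.001, 0.0, -1.0]]
contact_force: [-0.9, 0.1, -2.1]
gripper_width: 0.0503
```

{"fn": "play_rows", "kwargs": {
  "deltas": [
    [0,0,0.15,0,-1],
    [0,0,0.3,0,-1],
    [0,0,0.4,0,-1],
    [0,0,0.4,0,-1]
  ]
}}

```text
time: 19.4
tcp_pos: [0.592, 0.0365, 0.0882]
ee_rot: [[0.847, -0.532, -0.0], [-0.532, -0.847, 0.0], [-0.0, 0.0, -1.0]]
contact_force: [-0.2, 0.1, -3.1]
gripper_width: 0.0499
```

{"fn": "play_rows", "kwargs": {
  "deltas": [
    [0,0,0.15,0,-1],
    [0,0,0.3,0,-1],
    [0,0,0.45,0,-1],
    [0,0,0.5,0,-1]
  ]
}}

```text
time: 19.73
tcp_pos: [0.592, 0.0365, 0.0832]
ee_rot: [[0.846, -0.532, -0.001], [-0.532, -0.846, 0.0], [-0.0, 0.0, -1.0]]
contact_force: [-0.8, -0.3, -2.0]
gripper_width: 0.05
```

{"fn": "play_rows", "kwargs": {
  "deltas": [
    [0,0,0.1,0,-1],
    [0,0,0.2,0,-1],
    [0,0,0.3,0,-1],
    [0,0,0.3,0,-1]
  ]
}}

```text
time: 20.07
tcp_pos: [0.592, 0.0366, 0.0802]
ee_rot: [[0.847, -0.532, -0.001], [-0.532, -0.847, 0.0], [-0.0, 0.0, -1.0]]
contact_force: [0.1, -0.7, -2.6]
gripper_width: 0.05
```

Past the rib tops with no force. Continuing down to about .069, then feeling for the separator.

{"fn": "play_rows", "kwargs": {
  "deltas": [
    [0,0,0.2,0,-1],
    [0,0,0.4,0,-1],
    [0,0,0.6,0,-1],
    [0,0,0.8,0,-1],
    [0,0,1.0,0,-1],
    [0,0,1.05,0,-1]
  ]
}}

```text
time: 20.57
tcp_pos: [0.5918, 0.0366, 0.0694]
ee_rot: [[0.847, -0.532, -0.001], [-0.532, -0.847, 0.0], [-0.001, 0.0, -1.0]]
contact_force: [-0.5, -0.1, -3.7]
gripper_width: 0.0496
```

{"fn": "play_rows", "kwargs": {
  "deltas": [
    [0,0,0.1,0,-1],
    [0,0,0.2,0,-1],
    [0,0,0.2,0,-1]
  ]
}}

```text
time: 20.82
tcp_pos: [0.5922, 0.0366, 0.068]
ee_rot: [[0.847, -0.532, 0.0], [-0.532, -0.847, 0.0], [0.0, -0.0, -1.0]]
contact_force: [0.1, -1.0, -3.2]
gripper_width: 0.0499
```

{"fn": "play_rows", "kwargs": {
  "deltas": [
    [0,0,0.08,0,-1],
    [0,0,0.15,0,-1],
    [0,0,0.15,0,-1]
  ]
}}

```text
time: 21.07
tcp_pos: [0.5923, 0.0365, 0.0679]
ee_rot: [[0.847, -0.532, -0.0], [-0.532, -0.847, -0.0], [-0.0, 0.0, -1.0]]
contact_force: [-4.5, 0.5, 4.8]
gripper_width: 0.0501
```

Contact at the expected height (4.8 N). Releasing and rising.

{"fn": "play_rows", "kwargs": {
  "deltas": [
    [0,0,0,0,0],
    [0,0,0,0,0.4],
    [0,0,0,0,0.6],
    [0,0,-1,0,0.6],
    [0,0,-4,0,0.6],
    [0,0,-8,0,0.8],
    [0,0,-12,0,1],
    [-6,0,-12,0,1]
  ]
}}

```text
time: 21.73
tcp_pos: [0.5667, 0.0556, 0.1988]
ee_rot: [[0.844, -0.535, 0.024], [-0.535, -0.845, -0.003], [0.022, -0.01, -1.0]]
contact_force: [1.8, 0.3, 2.8]
gripper_width: 0.0853
```

{"fn": "play_rows", "kwargs": {
  "deltas": [
    [-2,0,0,0,1],
    [-2,0,0,0,1],
    [-2,0,0,0,1],
    [-2,0,0,0,1]
  ]
}}

```text
time: 22.07
tcp_pos: [0.5405, 0.0691, 0.1869]
ee_rot: [[0.847, -0.532, 0.001], [-0.532, -0.847, -0.0], [0.001, -0.0, -1.0]]
contact_force: [0.1, -0.1, -0.8]
gripper_width: 0.0857
```

Run:
```python
from h import *
s=ctrl.state();print(s['tcp_pos'],s['time'],s['gripper_width'],s['contact_force'])
a,d=snap('wrist','q');P=cloud('wrist',d);P[d==0]=9
c=np.array([.593,.035]);r=np.hypot(P[...,0]-c[0],P[...,1]-c[1]);Q=P[(r<.065)&(P[...,2]<.13)];d2=Q[:,:2]-c;r=np.hypot(*d2.T);th=np.degrees(np.arctan2(d2[:,1],d2[:,0]))
print(np.histogram(Q[:,2],np.arange(.048,.12,.003)))
for lo,hi in((.034,.047),(.021,.026)):
    for a0 in range(-180,180,20):
        k=(r>lo)&(r<hi)&(th>=a0)&(th<a0+20)
        print((a0,int(k.sum()),round(float(np.median(Q[k,2]))*1000,1) if k.sum() else None),end=' ')
    print()
p,sc,n,z=fit(P,c,.091,.102,.06);print('grinder',p,np.degrees(p[2]),sc,z)
for n in('jar_mid','can_mid','carton_mid'):pass
snap('top')
for n in('jar_mid','can_mid','carton_mid','mill'):
    for x in cams.find_in(n,'top')[:1]:print(n,round(x['p'],2),np.round(x['extent']))
```

```text
[0.54054217 0.06913681 0.18691005] 22.0667 0.08572600367078201 [ 0.06757105 -0.10871572 -0.77241687]
(array([  448, 12649,   369,     0,     0,     0,     0,     0,    65,
         400,    25,   303,   318,    38,    51,   898,  3611,   542,
          12,   168,   282,   171,     3]), array([0.048, 0.051, 0.054, 0.057, 0.06 , 0.063, 0.066, 0.069, 0.072,
       0.075, 0.078, 0.081, 0.084, 0.087, 0.09 , 0.093, 0.096, 0.099,
       0.102, 0.105, 0.108, 0.111, 0.114, 0.117]))
(-180, 239, 52.5) (-160, 258, 52.4) (-140, 280, 52.4) (-120, 293, 52.5) (-100, 281, 52.5) (-80, 298, 52.5) (-60, 307, 52.9) (-40, 422, 94.4) (-20, 318, 74.7) (0, 297, 52.5) (20, 287, 52.6) (40, 293, 52.5) (60, 277, 52.5) (80, 247, 52.5) (100, 233, 52.4) (120, 248, 52.8) (140, 304, 83.9) (160, 238, 52.7) 
(-180, 83, 97.5) (-160, 85, 97.6) (-140, 87, 97.6) (-120, 86, 97.3) (-100, 89, 97.5) (-80, 94, 97.5) (-60, 94, 97.4) (-40, 95, 97.5) (-20, 94, 97.5) (0, 95, 97.3) (20, 89, 97.4) (40, 92, 97.4) (60, 86, 97.4) (80, 82, 97.5) (100, 82, 97.6) (120, 82, 97.5) (140, 82, 97.6) (160, 81, 97.5) 
grinder [0.59301388 0.03477734 5.71914901] 327.68310064654105 0.9646311463302767 0.09737244763723996
jar_mid 0.73 [224. 151. 253. 185.]
can_mid 0.95 [379. 119. 417. 163.]
carton_mid 0.98 [292. 133. 347. 175.]
mill 0.49 [283. 229. 313. 241.]
```

Every check matches: the grinder's top is level at 97.5 mm (expected 97), with tabs at the right heights and angles. Handing in.

```bash
python3 -c "
from h import *
print(close_job())"
```

```text
the job is handed in; nothing more can be done
None
```

The mill is reassembled: the separator is fully home on the bottom plate, with the toothed grinding plate fully home on top of it. Both plates are released, and I handed the job in at about 22 s.

**Final checks from the wrist camera**
- **Height:** the grinder's top face reads 97.5 mm at every angle around it, against 97 mm expected.
- **Tabs:** the grinder's tab points to -32°, over the bottom plate's tab at about -20°. The separator's tab is opposite, at about 148°. The 12° difference is the angle at which the splines stand.
- **Force while seating:** the highest seating reading was about 5 N. I measured the rib angle from a wrist picture, so no turning search was needed.
- **Other items:** the top camera shows the jar and the carton where they stood. It found the can at its usual place too, though I had no earlier network reading of it to compare with.

**What went wrong or disagreed**
- **First grasp:** it closed on nothing. The fingertips sit about 25–30 mm behind the reported TCP, not 11 mm ahead as described. I measured the offset from depth and regrasped; the separator had not moved.
- **Second grasp:** the fingertips pressed the counter with about 14 N.
- **Separator outline fit:** the fit straight after placing it was poor because the arm was still moving, so I relied on its height instead.
- **Last mill detection:** the network's box for the mill in the top view was weak (p 0.49) and wrong, so I did not use it.

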